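# Sort the leftover plumbing fittings under the sink

### The job

Put away the five plumbing leftovers lying on the mat: the big white waste nut and the big rubber washer belong in the long tub, the small white nut and the small rubber washer in the square tub, and the brass coupling in the ramekin. Set every piece down lying flat on the bottom of its container, the nut and the washer side by side and not one on top of the other, and lower the heavy brass gently so that the ramekin does not chip. Leave the three containers, the scrubbing brush and the reel of tape where they are.

Things in the scene. Friction and masses are not known exactly. Their poses are not given: they have to be found in the camera images.
- big_nut: The big white plastic waste nut: a ribbed ring lying flat, 62 mm across, 24 mm high, with an open hole 43 mm across; 35 g. Origin at the middle of the ring, 12 mm above its underside; z is the ring's axis. Lies on the mat (mat surface at z = 0); the yaw is of no importance. Either way up is fine at the end.
- big_washer: The big black rubber washer: a firm flat ring, 50 mm across, 10 mm high, with a hole 38 mm across; 14 g. Origin at the middle of the ring, 5 mm above its underside; z is the ring's axis. Lies flat on the mat; the yaw is of no importance, and either way up is fine at the end.
- small_nut: The small white plastic nut: a ribbed ring lying flat, 36 mm across, 18 mm high, with an open hole 22 mm across; 14 g. Origin at the middle of the ring, 9 mm above its underside; z is the ring's axis. Lies flat on the mat; the yaw is of no importance, and either way up is fine at the end.
- small_washer: The small black rubber washer: a firm flat ring, 28 mm across, 9 mm high, with a hole 15 mm across; 10 g. Origin at the middle of the ring, 4.5 mm above its underside; z is the ring's axis. Lies flat on the mat; the yaw is of no importance, and either way up is fine at the end.
- coupling: The brass straight compression coupling: a short fitting with a hexagonal nut at each end, lying on its side on a flat of the hexagons, 46 mm long and 24 mm high; 28 mm wide over the corners of the hexagons, which point sideways at half height; 75 g. Origin at its middle, 12 mm above the mat; x runs along its length, so it is gripped across y.
- long_tub: The long white plastic tub: open-topped rectangle, 130 mm along its x by 190 mm along its y, 40 mm high, upright walls and floor 3 mm thick (inside 124 mm by 184 mm). Loose, 140 g. Origin at the centre of its underside, z up, so its inner floor is at z = 3 mm.
- square_tub: The square white plastic tub: open-topped, 122 mm by 122 mm, 40 mm high, upright walls and floor 3 mm thick (inside 116 mm by 116 mm), its sides along its x and y. Loose, 110 g. Origin at the centre of its underside, z up, so its inner floor is at z = 3 mm.
- ramekin: The white ceramic ramekin: round, open-topped and fluted, 98 mm across, 46 mm high, wall 5 mm and floor 5 mm thick (inside 86 mm across). Loose, 260 g. Origin at the centre of its underside, z up.
- brush: Not to be moved: a blue scrubbing brush lying bristles down among the fittings, 150 mm along its x by 58 mm along its y, 47 mm high. Origin at the centre of its underside.
- tape_reel: Not to be moved: a reel of thread-sealing tape lying flat among the fittings, a full disc of white tape between two blue flanges with only a small dark hole in the middle, 54 mm across and 15 mm high. Origin at the centre of its underside.

How it is judged (in metres and radians):
At the end, for the whole second after the job is handed in: Big nut and big washer in the long tub, small nut and small washer in the square tub, coupling in the ramekin, each lying flat on the floor (within 0.15 rad, 5 mm high), none on another, at rest; containers upright within 30 mm of their start, brush and reel too (x of big_nut in the frame of long_tub between -0.062 and 0.062 m and y of big_nut in the frame of long_tub between -0.092 and 0.092 m and z of big_nut in the frame of long_tub between 0.009 and 0.02 m and angle between the z axis of each of big_nut, big_washer and the z axis of long_tub, either way round below 0.15 rad and x of big_washer in the frame of long_tub between -0.062 and 0.062 m and y of big_washer in the frame of long_tub between -0.092 and 0.092 m and z of big_washer in the frame of long_tub between 0.002 and 0.013 m and x of small_nut in the frame of square_tub between -0.058 and 0.058 m and y of small_nut in the frame of square_tub between -0.058 and 0.058 m and z of small_nut in the frame of square_tub between 0.006 and 0.017 m and angle between the z axis of each of small_nut, small_washer and the z axis of square_tub, either way round below 0.15 rad and x of small_washer in the frame of square_tub between -0.058 and 0.058 m and y of small_washer in the frame of square_tub between -0.058 and 0.058 m and z of small_washer in the frame of square_tub between 0.0015 and 0.0125 m and horizontal distance between coupling and ramekin below 0.04 m and z of coupling in the frame of ramekin between 0.01 and 0.023 m and linear speed of each of big_nut, big_washer, small_nut, small_washer, coupling below 0.02 m/s and angle between each of long_tub, square_tub, ramekin's own z axis and vertical below 0.06 rad and distance of each of long_tub, square_tub, ramekin from where it was at the start of the episode below 0.03 m); the robot touches nothing.
It fails at once if the scrubbing brush was shifted by more than 30 mm (distance of brush from where it was at the start of the episode above 0.03 m).
It fails at once if the reel of tape was shifted by more than 30 mm (distance of tape_reel from where it was at the start of the episode above 0.03 m).
It fails at once if a container was shifted by more than 30 mm (distance of any of long_tub, square_tub, ramekin from where it was at the start of the episode above 0.03 m).
It fails at once if the brass coupling was dropped into the ramekin (it fell onto its floor faster than 0.6 m/s, a fall of 18 mm) (linear speed of coupling above 0.6 m/s and horizontal distance between coupling and ramekin below 0.045 m and z of coupling in the frame of ramekin below 0.045 m).
It also fails if it takes over 112 s, if anything falls off the work surface, if the arm or the gripper's body presses on something with over 40 N, if the wrist force passes 120 N, or if a joint passes its speed limit or range.

### The arm

A 6-joint arm with a two-finger parallel gripper is mounted at the origin on the work surface. World frame = base frame: x ahead of the robot, y to its left, z up, the work surface at z = 0. Lengths are in mm, angles in rad, forces in N, time in s.
With the tool pointing down it reaches from about 350 to 875 mm from the base axis. Payload 4.2 kg.
Tool frame: the origin (TCP) lies midway between the tips of the shut fingers; the grasp point (between the pads) lies 19 mm behind it; y points along the fingers, x is the direction in which the jaws open and shut, and the axes are right-handed (so a half turn about y gives the same grasp; the last joint's range is limited). The gripper opens to 85 mm and grips with 20 to 120 N. Pads are 22 mm wide; open, the fingers measure 114 mm over their backs; the gripper's body (76 mm by 85 mm) begins 54 mm behind the grasp point. The pads swing forward as they close: fully open they stand 13 mm farther back than shut.
Start: joints at [-0.897, 0.385, 0.008, 0, -1.194, -0.259], TCP at [251.892, -571.97, 231.312] pointing down, gripper open.
Joint ranges: [-3.14, 3.14], [-1.21, 2.06], [-1.07, 1.41], [-3.16, 2.05], [-2.99, -0.16], [-3.1, 3.1]. Speed limits (rad/s): [2.79, 2.79, 3.14, 3.14, 3.14, 3.14].

### API

Orientations are given as a unit quaternion [x, y, z, w].
In Python, from bench import read_state, get_image, job_done gives the robot as it stands.
- The arm moves only by the tool play_rows, never from a script. Its argument "series" is a list of rows, each a list of 7 numbers: the shift along the tool's x, y, z in m, then the turn, a rotation vector about the tool's x, y, z in rad, then the finger opening in m, from 0 to 0.0854. In form: [[x, y, z, wx, wy, wz, claw], ...]. A call has 1 to 10 rows; each row shifts and turns the pose as measured when the row begins, along the tool's axes as they then stand; what a row does not reach is not made up. A row lasts 1/10 s, in which the tool goes at most 50 mm and 8.59 degrees, less where a joint would pass 70% of its speed; a pose out of reach is approached as far as the arm can. A call with a gripper value outside its range is refused whole. The fingers move at their own pace and stop on an object; the grip force is fixed at half the most. Time passes only in rows, so rows that do not move let the fingers close. It gives the time, the measured TCP pose, the force and the opening at its end, in the units of the state.
- read_state(): the state, without advancing time (a new reading comes with each control period).
- get_image(name): name is "scene" or "top"; returns a dict with "color" (400x640x3 uint8, red, green, blue), "intrinsics" (3x3 intrinsics, pixels), "origin" and "orientation" of the camera in the world. Camera axes: x right, y down, z forward; pixel columns grow to the right and rows downward; lengths in mm; the calibration is good to about 2 mm. A picture is of the moment at which its call begins. There is no depth.
- job_done(): hands the job in, once; it reports no verdict.
The state is a dict: "clock": time; "joints": joint angles; "joint_vel": joint speeds; "joint_efforts": joint torques, N m; "position": TCP position; "ee_rot": TCP orientation; "contact_force": force on the tool from outside, world axes, zero at the start; "wrist_torque": the same for the moment, N m; "gripper_width": finger opening in mm.
Only numpy, scipy, OpenCV 4.12 (cv2) and the standard library are available. Lean on these libraries where they do the work, as an engineer would, in place of code of your own. Each camera call takes 0.05 s, during which the arm holds its last target. There are 200 camera calls.

## Working session

There is one attempt and no reset: what is moved stays moved. The work goes in short steps, Python scripts to look and compute and a tool call to move; the robot and the scene stay as the last step left them, time stands still between calls to the robot, and variables do not carry over. Pictures are saved under pics/ and viewed, about 12 in all and at most 16, crops included, and the job is handed in when it is done.

Besides the shell and the picture viewer there is one more tool, called after "Request:" as a command line: name --pt "numbers of a row" for each row, then --argument value for the rest. play_rows: Moves the arm, as the interface text tells. Its arguments: {"type":"object","properties":{"series":{"type":"array","items":{"type":"array","items":{"type":"number"}}}},"required":["series"]}

```bash
mkdir -p pics; ls
python3 - <<'E'
from bench import *
import cv2
print(read_state())
for n in("top","scene"):
    g=get_image(n); cv2.imwrite(f"pics/{n}0.png",g["color"][:,:,::-1]); print(n,g["intrinsics"],g["origin"],g["orientation"])
E
```

```text
pics
{'clock': 0.0, 'joints': array([-8.97423166e-01,  3.85567642e-01,  6.59632685e-03, -4.88138767e-04,
       -1.19402794e+00, -2.58593546e-01]), 'joint_vel': array([-0.00039849,  0.00178069,  0.00031395, -0.00165359, -0.00014062,
       -0.00011117]), 'joint_efforts': array([ 3.75515510e-04, -3.92290020e+01,  1.88397235e+01,  4.18608472e+00,
       -4.71681298e-03,  3.95836921e-06]), 'position': array([ 251.63056531, -571.44811752,  230.20498173]), 'ee_rot': array([ 0.38569668,  0.59260072, -0.591807  , -0.38707485]), 'contact_force': array([0.32452471, 0.48521943, 0.00245982]), 'wrist_torque': array([ 0.01686199, -0.00100409,  0.02845067]), 'gripper_width': 85.61730800052965}
top [[375.64771104   0.         308.26211656]
 [  0.         375.64771104 198.45827902]
 [  0.           0.           1.        ]] [363.12535638  20.39713295 854.50731285] [ 0.70397112 -0.70335698  0.08377656 -0.05191447]
scene [[481.86329748   0.         320.19130334]
 [  0.         481.86329748 196.9036395 ]
 [  0.           0.           1.        ]] [1113.34686227 -704.02145246  714.13568952] [ 0.83693587  0.30672942 -0.15151589 -0.42719825]
```

View pics/top0.png

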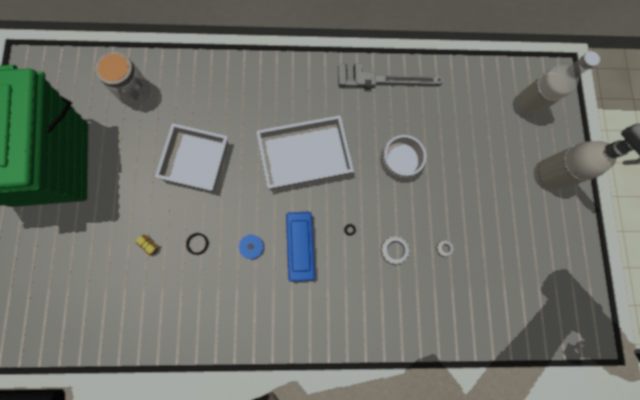

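View pics/scene0.png

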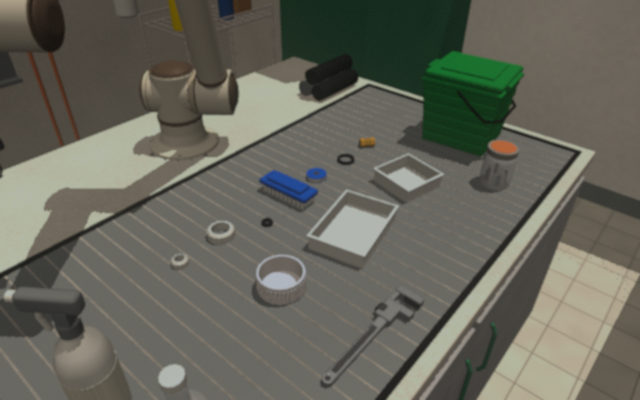

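Top view: coupling (147,244), big washer (197,243), reel (251,247), brush (301,246), small washer (350,229), big nut (395,250), small nut (445,248). Containers: square tub (193,158), long tub (305,153), ramekin (404,157). The scene view shows the same layout.

```bash
cat > h.py <<'E'
import numpy as np, cv2
from scipy.spatial.transform import Rotation as R
from bench import *
def ray(g,p,z):
    d=R.from_quat(g["orientation"]).apply(np.linalg.inv(g["intrinsics"])@[p[0],p[1],1.])
    o=np.array(g["origin"]); return (o+d*(z-o[2])/d[2])[:2]
def blob(g,c,r,kind):
    """largest mask contour inside window of half-size r around c"""
    x,y=c; im=g["color"][y-r:y+r+1,x-r:x+r+1]; hsv=cv2.cvtColor(im,cv2.COLOR_RGB2HSV); v=hsv[...,2]; s=hsv[...,1]
    m={"black":v<65,"white":(v>150)&(s<70),"brass":(s>110)&(v>60)&(hsv[...,0]<40),"blue":(s>110)&(hsv[...,0]>90)}[kind].astype(np.uint8)
    cs,_=cv2.findContours(m,cv2.RETR_EXTERNAL,cv2.CHAIN_APPROX_NONE)
    k=max(cs,key=lambda q:len(cv2.convexHull(q)) and cv2.contourArea(cv2.convexHull(q)))
    return k.reshape(-1,2)+[x-r,y-r]
def world(g,c,r,kind,z):
    return np.array([ray(g,p,z) for p in cv2.convexHull(blob(g,c,r,kind).astype(np.float32)).reshape(-1,2)],np.float32)
E
python3 - <<'E'
from h import *
s=read_state(); print("rot\n",R.from_quat(s["ee_rot"]).as_matrix().round(3))
L=[("big_nut",(395,250),22,"white",24),("big_washer",(197,243),18,"black",10),("small_nut",(445,248),15,"white",18),("small_washer",(350,229),12,"black",9),("coupling",(147,244),18,"brass",18),
("reel",(251,247),20,"blue",15),("brush",(301,246),42,"blue",47),("long",(305,153),56,"white",40),("square",(193,158),42,"white",40),("ramekin",(404,157),30,"white",46)]
T={"big_nut":(395,250)}
g=get_image("top")
G=get_image("scene")
S={"big_nut":((220,232),22),"small_nut":((180,261),14),"big_washer":((346,159),14),"small_washer":((267,222),10),"coupling":((368,142),12),"reel":((316,174),14)}
for n,c,r,k,z in L:
    w=world(g,c,r,k,z); (cx,cy),(a,b),t=cv2.minAreaRect(w); print(n,"rect",*np.round([cx,cy,a,b,t],1),"circ",np.round(cv2.minEnclosingCircle(w)[1]*2,1),end=" ")
    if n in S:
        w=world(G,*S[n],k,z); (cx,cy),(a,b),t=cv2.minAreaRect(w); print("| scene",*np.round([cx,cy,a,b,t],1))
    else: print()
E
```

```text
rot
 [[-0.403 -0.001 -0.915]
 [ 0.915  0.002 -0.403]
 [ 0.002 -1.     0.   ]]
big_nut rect 410.7 -209.9 54.4 55.1 89.9 circ 57.1 | scene 421.9 -215.1 55.0 47.1 46.0
big_washer rect 425.0 228.4 46.2 43.8 46.4 circ 47.5 | scene 434.0 222.1 45.2 53.0 40.8
small_nut rect 413.6 -319.8 29.5 19.2 10.3 circ 30.7 | scene 428.1 -329.6 29.6 19.1 67.0
small_washer rect 456.5 -111.7 20.5 20.8 0.1 circ 23.7 | scene 464.4 -116.7 23.0 29.9 44.7
coupling rect 422.6 334.6 44.3 24.8 47.4 circ 47.4 | scene 431.1 330.6 41.1 55.7 36.2
reel rect 418.5 109.6 50.4 50.6 45.9 circ 52.5 | scene 423.8 109.5 47.9 48.1 40.8
brush rect 417.3 1.5 146.1 55.4 2.5 circ 150.2 
long rect 632.6 -8.4 136.6 197.2 11.8 circ 235.8 
square rect 617.3 244.4 128.9 128.9 76.7 circ 178.1 
ramekin rect 623.9 -237.2 92.1 93.2 87.5 circ 95.3
```

Request:
play_rows --pt "0 0.01 0 0 -0.1445 0 0.085" --pt "0 0.01 0 0 -0.1445 0 0.085" --pt "0 0.01 0 0 -0.1445 0 0.085" --pt "0 0.01 0 0 -0.1445 0 0.085" --pt "0 0.01 0 0 -0.1445 0 0.085" --pt "0 0.01 0 0 -0.1445 0 0.085" --pt "0 0.01 0 0 -0.1445 0 0.085" --pt "0 0.01 0 0 -0.1445 0 0.085"

```text
clock: 1.0
position: [251.7, -571.4, 147.5]
ee_rot: [-0.015, 0.707, -0.707, 0.015]
contact_force: [-0.3, -0.3, -0.6]
gripper_width: 84.8
```

Run:
```python
from h import *
g=get_image("top"); cv2.imwrite("pics/c1.png",cv2.resize(g["color"][215:285,330:470,::-1],None,fx=5,fy=5,interpolation=cv2.INTER_NEAREST))
s=read_state(); print(s["position"],R.from_quat(s["ee_rot"]).as_matrix().round(3),s["joints"])
```

```text
[ 251.189762   -570.31774621  145.38130303] [[-0.999 -0.002  0.046]
 [-0.046  0.005 -0.999]
 [ 0.002 -1.    -0.005]] [-0.89737648  0.45324182 -0.10978729 -0.00184983 -1.01254621  0.94445818]
```

View pics/c1.png

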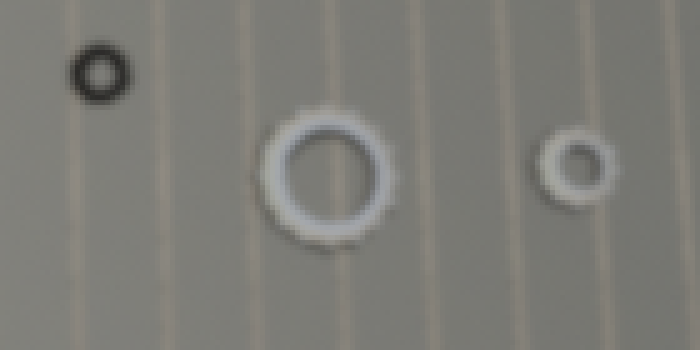

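The crop shows the small washer centred at (349.6, 229.4) in the full image, the big nut at (395.2, 250.0) and the small nut at (445.0, 248.0), all clear of neighbours.

Run:
```python
from h import *
g=get_image("top")
for p,z in(((349.6,229.4),6),((395.2,250),18),((445,248),14)): print(ray(g,p,z).round(1))
for n,c,r,z in(("long",(305,153),56,40),("square",(193,158),42,40)):
    w=world(g,c,r,"white",z); print(n,cv2.boxPoints(cv2.minAreaRect(w)).round(0).tolist())
```

```text
[ 457.1 -112.4]
[ 409.7 -211.9]
[ 414.3 -327.1]
long [[546.0, 74.0], [586.0, -119.0], [720.0, -91.0], [679.0, 102.0]]
square [[540.0, 197.0], [665.0, 167.0], [695.0, 292.0], [569.0, 322.0]]
```

Request:
play_rows --pt "-0.04 0 -0.05 0 0 0 0.085" --pt "-0.04 0 -0.05 0 0 0 0.085" --pt "-0.04 0 -0.05 0 0 0 0.085" --pt "-0.03 0 -0.05 0 0 0 0.085" --pt "-0.01 0 -0.03 0 0.04 0 0.085" --pt "0 0 0 0 0 0 0.085"

```text
clock: 1.7
position: [381.5, -372.5, 149.2]
ee_rot: [0.012, 0.707, -0.707, -0.011]
contact_force: [0.3, -0.7, 0.2]
gripper_width: 84.7
```

Request:
play_rows --pt "-0.02 0.03 -0.025 0 -0.033 0 0.085" --pt "-0.013 0.03 -0.02 0 0 0 0.085" --pt "0 0.03 0 0 0 0 0.085" --pt "0 0.01 0 0 0 0 0.085" --pt "0 0 0 0 0 0 0.085" --pt "0 0 0 0 0 0 0.085"

```text
clock: 2.3
position: [421.9, -331.0, 52.5]
ee_rot: [-0.008, -0.704, 0.71, -0.001]
contact_force: [0.0, 0.3, -0.1]
gripper_width: 84.8
```

Request:
play_rows --pt "0.008 0.02 -0.004 0 0 0 0.085" --pt "0 0.02 0 0 0 0 0.085" --pt "0 0.008 0 0 0 0 0.085" --pt "0 0 0 0 0 0 0.085" --pt "0 0 0 0 0 0 0.085" --pt "0 0 0 0 0 0 0.06"

```text
clock: 2.9
position: [419.8, -333.1, 11.8]
ee_rot: [-0.016, -0.701, 0.713, -0.005]
contact_force: [0.3, -1.1, -0.8]
gripper_width: 72.7
```

Run:
```python
from h import *
g=get_image("top"); G=get_image("scene")
a=cv2.resize(g["color"][200:290,390:500,::-1],(550,450)); b=cv2.resize(G["color"][190:310,110:250,::-1],(525,450))
cv2.imwrite("pics/c2.png",cv2.resize(np.hstack([a,b]),None,fx=.74,fy=.74)); s=read_state(); print(s["position"],R.from_quat(s["ee_rot"]).as_matrix().round(3))
```

```text
[ 419.87508    -333.02302745   11.74171922] [[-0.999  0.029 -0.015]
 [ 0.015 -0.016 -1.   ]
 [-0.029 -0.999  0.016]]
```

View pics/c2.png

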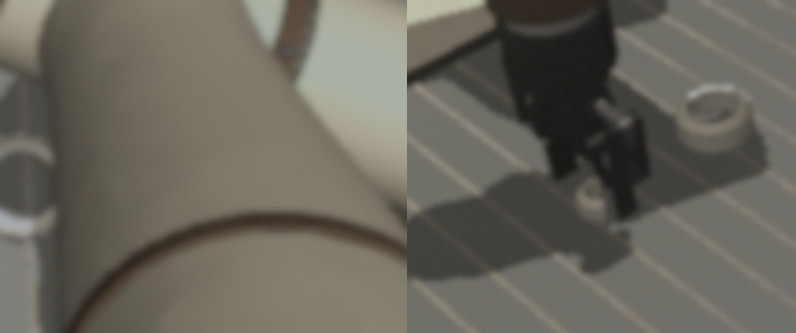

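The scene view shows the small nut sitting between the open fingers, with the big nut clear of the gripper. The arm hides the piece in the top view. I'll add a helper for the corrections.

```bash
cat > to.py <<'E'
# usage: to.py X Y Z [jaw angle deg]: shift (mm) and turn (rad) in tool axes
import sys
from h import *
a=[float(v) for v in sys.argv[1:]]; ps=np.radians(a[3] if len(a)>3 else 180)
s=read_state(); A=R.from_quat(s["ee_rot"]); x=[np.cos(ps),np.sin(ps),0]; y=[0,0,-1]
T=R.from_matrix(np.c_[x,y,np.cross(x,y)])
print("shift",A.inv().apply(np.array(a[:3])-s["position"]).round(1),"turn",(A.inv()*T).as_rotvec().round(3),"pos",s["position"].round(1),"w",round(s["gripper_width"],1),"F",np.round(s["contact_force"],1),"t",s["clock"])
E
python3 to.py 414 -327 2
```

```text
shift [ 6.2  9.5 -6.1] turn [-0.016 -0.015 -0.029] pos [ 419.9 -333.    11.7] w 60.6 F [-0.2 -0.2  0.4] t 3.0
```

Request:
play_rows --pt "0.004 0.006 -0.004 -0.012 -0.012 -0.02 0.06" --pt "0.004 0.006 -0.004 -0.008 -0.008 -0.012 0.06" --pt "0 0 0 0 0 0 0.06" --pt "0 0 0 0 0 0 0.06"

```text
clock: 3.4
position: [411.9, -324.3, -0.8]
ee_rot: [-0.004, 0.709, -0.705, 0.001]
contact_force: [0.3, 0.1, 0.6]
gripper_width: 59.6
```

```bash
python3 to.py 414 -327 2
```

```text
shift [-2.1 -2.8  2.7] turn [0.006 0.007 0.005] pos [ 411.9 -324.3   -0.8] w 59.6 F [0.3 0.1 0.6] t 3.4
```

Request:
play_rows --pt "-0.001 -0.003 0.002 0 0 0 0.05" --pt "0 0 0 0 0 0 0.04" --pt "0 0 0 0 0 0 0.03" --pt "0 0 0 0 0 0 0.025" --pt "0 0 0 0 0 0 0.025" --pt "0 0 0 0 0 0 0.025"

```text
clock: 4.0
position: [413.4, -326.7, 2.9]
ee_rot: [-0.004, 0.709, -0.705, 0.001]
contact_force: [-0.4, -1.1, 0.6]
gripper_width: 33.9
```

Request:
play_rows --pt "0 -0.03 0 0 0 0 0.025" --pt "0 -0.04 0 0 0 0 0.025" --pt "0 -0.04 0 0 0 0 0.025" --pt "-0.01 -0.01 -0.04 0 0 0 0.025" --pt "-0.02 0 -0.045 0 0 0 0.025" --pt "-0.02 0 -0.045 0 0 0 0.025" --pt "-0.02 0 -0.045 0 0 0 0.025" --pt "-0.02 0 -0.045 0 0 0 0.025" --pt "-0.02 0 -0.045 0 0 0 0.025" --pt "-0.02 0 -0.045 0 0 0 0.025"

```text
clock: 5.0
position: [543.3, -13.9, 129.1]
ee_rot: [0.001, 0.71, -0.704, -0.003]
contact_force: [1.3, -0.4, -0.1]
gripper_width: 34.3
```

```bash
python3 to.py 614 219 110
```

```text
shift [ -69.5   20.6 -233.1] turn [ 0.008 -0.005  0.004] pos [543.3 -13.9 129.1] w 34.3 F [ 1.3 -0.4 -0.1] t 5.0
```

Request:
play_rows --pt "-0.015 0 -0.045 0 0 0 0.025" --pt "-0.015 0 -0.045 0 0 0 0.025" --pt "-0.015 0 -0.045 0 0 0 0.025" --pt "-0.01 0.01 -0.04 0 0 0 0.025" --pt "0 0.01 -0.02 0 0 0 0.025" --pt "0 0 0 0 0 0 0.025" --pt "0 0 0 0 0 0 0.025"

```text
clock: 5.7
position: [601.5, 196.1, 108.1]
ee_rot: [-0.002, 0.71, -0.704, 0.0]
contact_force: [-0.7, -0.7, -0.5]
gripper_width: 34.1
```

```bash
python3 to.py 614 219 20
```

```text
shift [-12.9  88.2 -22.2] turn [0.008 0.003 0.003] pos [601.5 196.1 108.1] w 34.1 F [-0.7 -0.7 -0.5] t 5.7
```

Request:
play_rows --pt "-0.013 0.02 -0.022 0 0 0 0.025" --pt "0 0.02 0 0 0 0 0.025" --pt "0 0 0 0 0 0 0.025" --pt "0 0 0 0 0 0 0.025"

```text
clock: 6.1
position: [615.4, 214.8, 70.0]
ee_rot: [0.0, 0.71, -0.704, -0.001]
contact_force: [0.5, 0.3, 0.8]
gripper_width: 34.4
```

```bash
python3 to.py 614 219 6
python3 - <<'E'
from h import *
g=get_image("top"); G=get_image("scene")
a=cv2.resize(g["color"][110:210,140:260,::-1],(480,400)); b=cv2.resize(G["color"][110:210,345:465,::-1],(480,400))
cv2.imwrite("pics/c3.png",cv2.resize(np.hstack([a,b]),(800,333)))
E
```

```text
shift [ 1.3 64.  -3.7] turn [ 0.008 -0.001  0.001] pos [615.4 214.8  70. ] w 34.4 F [0.5 0.3 0.8] t 6.1
```

View pics/c3.png

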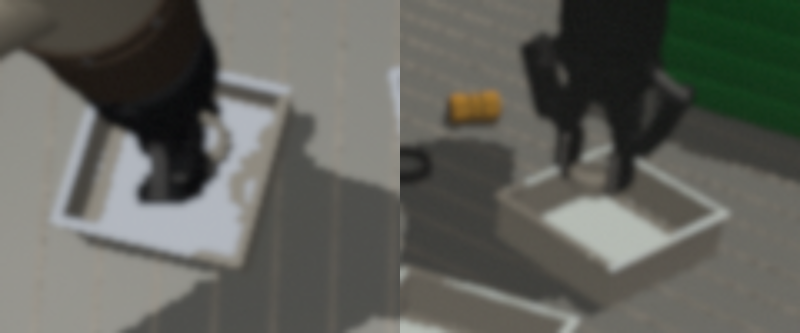

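The nut hangs above the tub interior in both views. I'll lower it.

Request:
play_rows --pt "0 0.02 -0.003 0 0 0 0.025" --pt "0 0.02 0 0 0 0 0.025" --pt "0 0.012 0 0 0 0 0.025" --pt "0 0 0 0 0 0 0.025" --pt "0 0 0 0 0 0 0.025"

```text
clock: 6.7
position: [618.7, 217.7, 24.0]
ee_rot: [0.004, 0.712, -0.702, 0.002]
contact_force: [1.0, 0.6, -0.3]
gripper_width: 33.8
```

```bash
python3 to.py 614 219 6
```

```text
shift [ 4.9 17.9 -1. ] turn [ 0.014 -0.003 -0.009] pos [618.7 217.7  24. ] w 33.8 F [ 1.   0.6 -0.3] t 6.7
```

Request:
play_rows --pt "0.003 0.007 0 0.01 0 -0.005 0.025" --pt "0 0.006 0 0 0 0 0.025" --pt "0 0.003 0 0 0 0 0.025" --pt "0 0 0 0 0 0 0.025"

```text
clock: 7.1
position: [616.9, 218.5, 9.4]
ee_rot: [0.004, 0.709, -0.705, 0.002]
contact_force: [-0.1, -0.2, 0.8]
gripper_width: 34.2
```

```bash
python3 to.py 614 219 6
```

```text
shift [ 2.9  3.4 -0.5] turn [ 0.005 -0.003 -0.008] pos [616.9 218.5   9.4] w 34.2 F [-0.1 -0.2  0.8] t 7.1
```

Request:
play_rows --pt "0 0.0035 0 0 0 0 0.025" --pt "0 0 0 0 0 0 0.025" --pt "0 0 0 0 0 0 0.048" --pt "0 0 0 0 0 0 0.048" --pt "0 -0.02 0 0 0 0 0.048" --pt "0 -0.03 0 0 0 0 0.048" --pt "0 -0.04 0 0 0 0 0.06" --pt "0 -0.02 0 0 0 0 0.06" --pt "0 0 0 0 0 0 0.06"

```text
clock: 8.0
position: [615.6, 217.4, 118.2]
ee_rot: [0.003, 0.708, -0.706, 0.001]
contact_force: [0.0, -0.2, -0.0]
gripper_width: 60.0
```

```bash
python3 to.py 457 -112 90
```

```text
shift [157.6  26.4 330.1] turn [ 0.003 -0.003 -0.005] pos [615.6 217.4 118.2] w 60.0 F [ 0.  -0.2 -0. ] t 8.0
```

Request:
play_rows --pt "0.02 0 0.042 0 0 0 0.06" --pt "0.02 0 0.042 0 0 0 0.06" --pt "0.02 0 0.042 0 0 0 0.06" --pt "0.02 0 0.042 0 0 0 0.06" --pt "0.02 0 0.042 0 0 0 0.06" --pt "0.02 0.006 0.042 0 0 0 0.06" --pt "0.02 0.01 0.042 0 0 0 0.06" --pt "0.01 0.01 0.03 0 0 0 0.06" --pt "0 0 0 0 0 0 0.06" --pt "0 0 0 0 0 0 0.06"

```text
clock: 9.0
position: [453.2, -116.3, 81.0]
ee_rot: [-0.0, 0.709, -0.706, -0.003]
contact_force: [0.4, 1.0, -0.2]
gripper_width: 60.6
```

```bash
python3 to.py 457 -112 2
```

```text
shift [-4.2 79.  -3.9] turn [ 0.005 -0.003  0.005] pos [ 453.2 -116.3   81. ] w 60.6 F [ 0.4  1.  -0.2] t 9.0
```

Request:
play_rows --pt "-0.003 0.02 -0.003 0 0 0 0.05" --pt "0 0.02 0 0 0 0 0.05" --pt "0 0.02 0 0 0 0 0.05" --pt "0 0 0 0 0 0 0.05" --pt "0 0 0 0 0 0 0.05"

```text
clock: 9.5
position: [460.0, -109.4, 19.8]
ee_rot: [-0.001, 0.709, -0.705, 0.001]
contact_force: [0.1, -0.8, 0.9]
gripper_width: 50.1
```

```bash
python3 to.py 457 -112 2
```

```text
shift [ 3.  17.8  2.7] turn [0.005 0.002 0.   ] pos [ 460.  -109.4   19.8] w 50.1 F [ 0.1 -0.8  0.9] t 9.5
```

Request:
play_rows --pt "0.002 0.008 0.002 0 0 0 0.05" --pt "0 0.007 0 0 0 0 0.05" --pt "0 0.002 0 0 0 0 0.05" --pt "0 0 0 0 0 0 0.05"

```text
clock: 9.9
position: [460.1, -110.3, 3.7]
ee_rot: [0.0, 0.709, -0.705, 0.003]
contact_force: [-0.0, 0.5, -0.3]
gripper_width: 49.6
```

```bash
python3 to.py 457 -112 2
```

```text
shift [3.1 1.7 1.6] turn [ 0.005  0.005 -0.005] pos [ 460.1 -110.3    3.7] w 49.6 F [-0.   0.5 -0.3] t 9.9
```

Request:
play_rows --pt "0.002 0.0015 0.001 0 0 0 0.04" --pt "0 0 0 0 0 0 0.03" --pt "0 0 0 0 0 0 0.02" --pt "0 0 0 0 0 0 0.015" --pt "0 0 0 0 0 0 0.015"

```text
clock: 10.4
position: [458.6, -111.6, 3.4]
ee_rot: [0.001, 0.709, -0.705, 0.004]
contact_force: [-0.2, 0.4, 0.4]
gripper_width: 23.9
```

Request:
play_rows --pt "0 -0.03 0 0 0 0 0.015" --pt "0 -0.04 0 0 0 0 0.015" --pt "0 -0.03 0 0 0 0 0.015" --pt "-0.02 0 -0.04 0 0 0 0.015" --pt "-0.02 0 -0.045 0 0 0 0.015" --pt "-0.02 0 -0.045 0 0 0 0.015" --pt "-0.02 0 -0.045 0 0 0 0.015" --pt "-0.02 0 -0.045 0 0 0 0.015" --pt "-0.02 0 -0.045 0 0 0 0.015" --pt "-0.02 0 -0.045 0 0 0 0.015"

```text
clock: 11.4
position: [597.9, 200.3, 110.1]
ee_rot: [0.004, 0.709, -0.705, -0.001]
contact_force: [1.7, -0.3, 0.4]
gripper_width: 24.1
```

```bash
python3 to.py 626 271 90
python3 - <<'E'
from h import *
G=get_image("scene"); cv2.imwrite("pics/c4.png",cv2.resize(G["color"][80:270,240:480,::-1],(720,570)))
E
```

```text
shift [-27.5  20.7 -70.8] turn [ 0.006 -0.007 -0.005] pos [597.9 200.3 110.1] w 24.1 F [ 1.7 -0.3  0.4] t 11.4
```

View pics/c4.png

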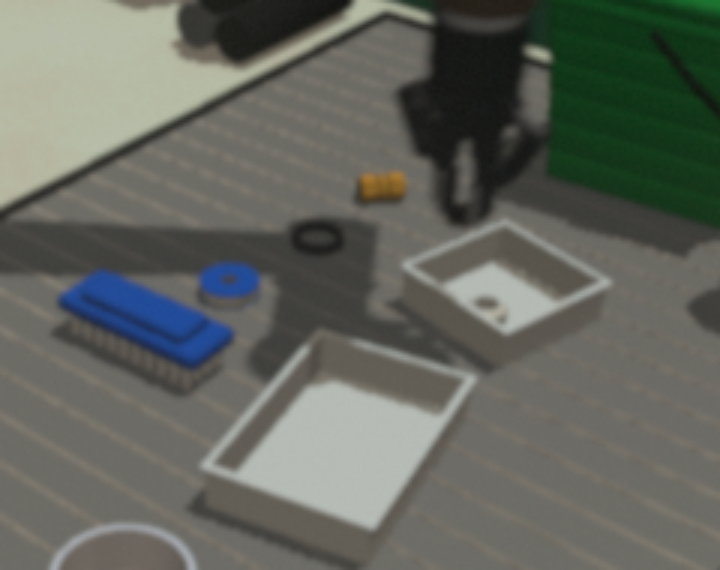

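The small nut lies in the square tub at about (490,305) in this crop. The mat spot of the small washer is empty, and the gripper reads 24 mm, so it is held.

Request:
play_rows --pt "-0.012 0.01 -0.035 0 0 0 0.015" --pt "-0.005 0.01 -0.015 0 0 0 0.015" --pt "0 0 0 0 0 0 0.015" --pt "0 0 0 0 0 0 0.015"

```text
clock: 11.85
position: [619.6, 261.5, 87.7]
ee_rot: [0.003, 0.71, -0.704, 0.004]
contact_force: [-0.7, -0.2, 0.1]
gripper_width: 23.9
```

```bash
python3 to.py 626 271 6.5
```

```text
shift [-5.6 81.3 -8.9] turn [ 0.008  0.002 -0.01 ] pos [619.6 261.5  87.7] w 23.9 F [-0.7 -0.2  0.1] t 11.85
```

Request:
play_rows --pt "-0.002 0.02 -0.008 0.005 0 -0.007 0.015" --pt "0 0.02 0 0 0 0 0.015" --pt "0 0.02 0 0 0 0 0.015" --pt "0 0.005 0 0 0 0 0.015" --pt "0 0 0 0 0 0 0.015" --pt "0 0 0 0 0 0 0.015"

```text
clock: 12.45
position: [622.1, 263.5, 25.4]
ee_rot: [0.003, 0.708, -0.706, 0.0]
contact_force: [-0.7, 0.7, -0.1]
gripper_width: 24.0
```

```bash
python3 to.py 626 271 6.5
```

```text
shift [-3.8 18.9 -7.4] turn [ 0.003 -0.004 -0.005] pos [622.1 263.5  25.4] w 24.0 F [-0.7  0.7 -0.1] t 12.45
```

Request:
play_rows --pt "0 0.008 -0.005 0 0 0 0.015" --pt "0 0.007 0 0 0 0 0.015" --pt "0 0.003 0 0 0 0 0.015" --pt "0 0 0 0 0 0 0.015"

```text
clock: 12.85
position: [623.7, 269.5, 9.3]
ee_rot: [0.005, 0.709, -0.705, 0.002]
contact_force: [-0.2, 0.3, -0.0]
gripper_width: 23.9
```

```bash
python3 to.py 626 271 6.5
```

```text
shift [-2.3  2.8 -1.5] turn [ 0.006 -0.005 -0.009] pos [623.7 269.5   9.3] w 23.9 F [-0.2  0.3 -0. ] t 12.85
```

Request:
play_rows --pt "0 0.003 0 0 0 0 0.015" --pt "0 0 0 0 0 0 0.015" --pt "0 0 0 0 0 0 0.038" --pt "0 0 0 0 0 0 0.038" --pt "0 -0.02 0 0 0 0 0.038" --pt "0 -0.03 0 0 0 0 0.038" --pt "0 -0.04 0 0 0 0 0.06" --pt "0.02 0 0.005 0 0 0 0.075" --pt "0.045 0 0.01 0 0 0 0.075" --pt "0.045 0 0.01 0 0 0 0.075"

```text
clock: 13.85
position: [515.2, 245.3, 97.6]
ee_rot: [0.007, 0.71, -0.704, 0.002]
contact_force: [-0.9, 1.5, 0.8]
gripper_width: 75.1
```

```bash
python3 to.py 425 228 0
```

```text
shift [91.4 96.3 18.7] turn [ 0.008 -0.007 -0.013] pos [515.2 245.3  97.6] w 75.1 F [-0.9  1.5  0.8] t 13.85
```

Request:
play_rows --pt "0.03 0.02 0.009 0.005 0 -0.01 0.075" --pt "0.02 0.02 0.005 0 0 0 0.075" --pt "0.01 0.01 0 0 0 0 0.075" --pt "0 0 0 0 0 0 0.075" --pt "0 0 0 0 0 0 0.075"

```text
clock: 14.35
position: [448.9, 229.6, 48.9]
ee_rot: [0.003, 0.709, -0.705, -0.0]
contact_force: [0.9, 0.6, 0.3]
gripper_width: 75.2
```

```bash
python3 to.py 425 228 0
```

```text
shift [24.1 48.8  2. ] turn [ 0.005 -0.005 -0.005] pos [448.9 229.6  48.9] w 75.2 F [0.9 0.6 0.3] t 14.35
```

Request:
play_rows --pt "0.014 0.015 0.002 0 0 0 0.075" --pt "0.01 0.015 0 0 0 0 0.075" --pt "0 0.01 0 0 0 0 0.075" --pt "0 0 0 0 0 0 0.075" --pt "0 0 0 0 0 0 0.075"

```text
clock: 14.85
position: [431.8, 232.4, 11.1]
ee_rot: [0.007, 0.712, -0.702, 0.003]
contact_force: [0.9, 0.4, 1.1]
gripper_width: 74.9
```

```bash
python3 to.py 425 228 0
```

```text
shift [ 6.9 10.9  4.6] turn [ 0.013 -0.005 -0.014] pos [431.8 232.4  11.1] w 74.9 F [0.9 0.4 1.1] t 14.85
```

Request:
play_rows --pt "0.004 0.006 0.004 0.01 0 -0.01 0.07" --pt "0.003 0.004 0.001 0 0 0 0.07" --pt "0 0 0 0 0 0 0.07" --pt "0 0 0 0 0 0 0.07"

```text
clock: 15.25
position: [426.5, 228.1, 1.4]
ee_rot: [0.004, 0.709, -0.705, 0.0]
contact_force: [-0.4, -0.5, -0.1]
gripper_width: 69.9
```

```bash
python3 to.py 425 228 0
```

```text
shift [1.5 1.4 0.2] turn [ 0.005 -0.006 -0.006] pos [426.5 228.1   1.4] w 69.9 F [-0.4 -0.5 -0.1] t 15.25
```

Request:
play_rows --pt "0.001 0.001 0 0 0 0 0.06" --pt "0 0 0 0 0 0 0.052" --pt "0 0 0 0 0 0 0.044" --pt "0 0 0 0 0 0 0.038" --pt "0 0 0 0 0 0 0.038" --pt "0 0 0 0 0 0 0.038"

```text
clock: 15.85
position: [425.9, 228.7, 1.9]
ee_rot: [0.004, 0.709, -0.705, 0.001]
contact_force: [-0.2, -0.4, -0.2]
gripper_width: 46.5
```

Request:
play_rows --pt "0 -0.03 0 0 0 0 0.038" --pt "0 -0.04 0 0 0 0 0.038" --pt "0 -0.04 0 0 0 0 0.038" --pt "-0.03 0 0.03 0 0 0 0.038" --pt "-0.035 0 0.035 0 0 0 0.038" --pt "-0.035 0 0.035 0 0 0 0.038" --pt "-0.035 0 0.03 0 0 0 0.038" --pt "-0.02 0 0.02 0 0 0 0.038" --pt "0 0 0 0 0 0 0.038" --pt "0 0 0 0 0 0 0.038"

```text
clock: 16.85
position: [585.8, 73.0, 116.2]
ee_rot: [0.003, 0.709, -0.706, 0.003]
contact_force: [-0.8, 0.8, -0.3]
gripper_width: 46.6
```

```bash
python3 to.py 625 39 5
```

```text
shift [-38.1 111.4  34.6] turn [ 0.004  0.001 -0.009] pos [585.8  73.  116.2] w 46.6 F [-0.8  0.8 -0.3] t 16.85
```

Request:
play_rows --pt "-0.023 0.01 0.022 0 0 -0.007 0.038" --pt "-0.015 0.015 0.013 0 0 0 0.038" --pt "0 0.015 0 0 0 0 0.038" --pt "0 0 0 0 0 0 0.038" --pt "0 0 0 0 0 0 0.038"

```text
clock: 17.35
position: [621.7, 41.7, 75.4]
ee_rot: [-0.003, 0.709, -0.705, 0.003]
contact_force: [0.3, -0.1, -0.1]
gripper_width: 46.3
```

```bash
python3 to.py 625 39 5;  python3 - <<'E'
from h import *
g=get_image("top"); G=get_image("scene")
a=cv2.resize(g["color"][110:210,160:380,::-1],(800,364)); b=cv2.resize(G["color"][120:280,300:480,::-1],(270,240))
c=np.zeros((604,800,3),np.uint8); c[:364]=a; c[364:,:270]=b; cv2.imwrite("pics/c5.png",c[:600])
E
```

```text
shift [-3.2 70.4  3.1] turn [0.005 0.007 0.   ] pos [621.7  41.7  75.4] w 46.3 F [ 0.3 -0.1 -0.1] t 17.35
```

View pics/c5.png

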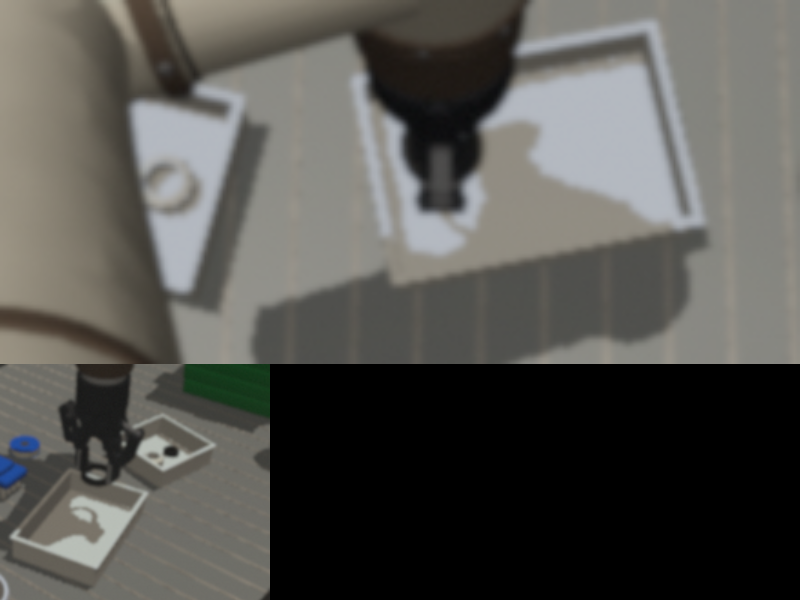

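The washer hangs level in the gripper over the long tub. Both small pieces show in the square tub.

Request:
play_rows --pt "-0.001 0.02 0.002 0 0 0 0.038" --pt "0 0.02 0 0 0 0 0.038" --pt "0 0.013 0 0 0 0 0.038" --pt "0 0 0 0 0 0 0.038" --pt "0 0 0 0 0 0 0.038"

```text
clock: 17.95
position: [625.0, 43.4, 27.1]
ee_rot: [-0.001, 0.71, -0.705, 0.008]
contact_force: [0.7, -0.4, -0.0]
gripper_width: 46.5
```

```bash
python3 to.py 625 39 5
```

```text
shift [ 0.3 22.   4.6] turn [ 0.007  0.012 -0.01 ] pos [625.   43.4  27.1] w 46.5 F [ 0.7 -0.4 -0. ] t 17.95
```

Request:
play_rows --pt "0 0.008 0.004 0.005 0.01 -0.008 0.038" --pt "0 0.008 0 0 0 0 0.038" --pt "0 0.004 0 0 0 0 0.038" --pt "0 0 0 0 0 0 0.038"

```text
clock: 18.35
position: [626.6, 39.6, 7.9]
ee_rot: [0.001, 0.708, -0.706, 0.003]
contact_force: [-0.0, 0.3, -0.1]
gripper_width: 46.5
```

```bash
python3 to.py 625 39 5
```

```text
shift [1.6 2.8 0.6] turn [ 0.003  0.002 -0.005] pos [626.6  39.6   7.9] w 46.5 F [-0.   0.3 -0.1] t 18.35
```

Request:
play_rows --pt "0 0.003 0 0 0 0 0.038" --pt "0 0 0 0 0 0 0.038" --pt "0 0 0 0 0 0 0.06" --pt "0 0 0 0 0 0 0.06" --pt "0 -0.02 0 0 0 0 0.06" --pt "0 -0.04 0 0 0 0 0.06" --pt "0 -0.04 0 0 0 0 0.06" --pt "0.02 0 0.025 0 0 0 0.085" --pt "0.03 0 0.035 0 0 0 0.085" --pt "0.03 0 0.035 0 0 0 0.085"

```text
clock: 19.35
position: [549.1, -54.6, 108.6]
ee_rot: [0.001, 0.708, -0.706, 0.007]
contact_force: [-0.5, -0.8, -0.1]
gripper_width: 85.2
```

```bash
python3 to.py 410 -212 0
```

```text
shift [141.7 106.8 156.3] turn [ 0.002  0.009 -0.011] pos [549.1 -54.6 108.6] w 85.2 F [-0.5 -0.8 -0.1] t 19.35
```

Request:
play_rows --pt "0.03 0 0.04 0 0.01 -0.01 0.085" --pt "0.03 0.01 0.04 0 0 0 0.085" --pt "0.03 0.02 0.03 0 0 0 0.085" --pt "0.02 0.015 0.015 0 0 0 0.085" --pt "0 0 0 0 0 0 0.085" --pt "0 0 0 0 0 0 0.085"

```text
clock: 19.95
position: [433.4, -184.7, 65.0]
ee_rot: [0.004, 0.708, -0.706, 0.0]
contact_force: [1.6, 0.8, -0.3]
gripper_width: 85.1
```

```bash
python3 to.py 410 -212 1
```

```text
shift [23.6 63.8 27.6] turn [ 0.002 -0.005 -0.006] pos [ 433.4 -184.7   65. ] w 85.1 F [ 1.6  0.8 -0.3] t 19.95
```

Request:
play_rows --pt "0.014 0 0.016 0 0 0 0.085" --pt "0.009 0.01 0.01 0 0 0 0.085" --pt "0 0.015 0 0 0 0 0.085" --pt "0 0 0 0 0 0 0.085" --pt "0 0 0 0 0 0 0.085"

```text
clock: 20.45
position: [418.1, -209.8, 43.1]
ee_rot: [-0.006, -0.707, 0.707, -0.007]
contact_force: [0.3, -0.9, 0.5]
gripper_width: 84.7
```

```bash
python3 to.py 410 -212 1
```

```text
shift [ 8.8 41.9  2.2] turn [-0.     0.002 -0.017] pos [ 418.1 -209.8   43.1] w 84.7 F [ 0.3 -0.9  0.5] t 20.45
```

Request:
play_rows --pt "0.008 0.005 0.002 0 0 -0.012 0.085" --pt "0.002 0.012 0 0 0 0 0.085" --pt "0 0 0 0 0 0 0.085" --pt "0 0 0 0 0 0 0.085"

```text
clock: 20.85
position: [410.7, -211.1, 27.6]
ee_rot: [-0.001, -0.707, 0.707, -0.005]
contact_force: [0.0, 0.8, 0.5]
gripper_width: 85.3
```

```bash
python3 to.py 410 -212 1
```

```text
shift [ 0.9 26.6  0.8] turn [-0.001  0.005 -0.009] pos [ 410.7 -211.1   27.6] w 85.3 F [0.  0.8 0.5] t 20.85
```

Request:
play_rows --pt "0.001 0.01 0.001 0 0 -0.007 0.085" --pt "0 0.01 0 0 0 0 0.085" --pt "0.001 0.005 0 0 0 0 0.085" --pt "0 0 0 0 0 0 0.085" --pt "0 0 0 0 0 0 0.085"

```text
clock: 21.35
position: [409.4, -212.3, 1.2]
ee_rot: [0.001, -0.707, 0.708, -0.003]
contact_force: [-0.5, -0.3, 0.5]
gripper_width: 85.1
```

```bash
python3 to.py 410 -212 1
```

```text
shift [-0.6  0.2 -0.3] turn [-0.001  0.006 -0.003] pos [ 409.4 -212.3    1.2] w 85.1 F [-0.5 -0.3  0.5] t 21.35
```

Request:
play_rows --pt "0 0 0 0 0 0 0.075" --pt "0 0 0 0 0 0 0.066" --pt "0 0 0 0 0 0 0.058" --pt "0 0 0 0 0 0 0.052" --pt "0 0 0 0 0 0 0.052" --pt "0 0 0 0 0 0 0.052"

```text
clock: 21.95
position: [410.2, -212.4, 2.7]
ee_rot: [0.001, -0.706, 0.708, -0.004]
contact_force: [0.2, -1.3, -0.7]
gripper_width: 59.3
```

Request:
play_rows --pt "0 -0.03 0 0 0 0 0.052" --pt "0 -0.04 0 0 0 0 0.052" --pt "0 -0.04 0 0 0 0 0.052" --pt "-0.03 -0.01 -0.02 0 0 0 0.052" --pt "-0.04 0 -0.03 0 0 0 0.052" --pt "-0.04 0 -0.03 0 0 0 0.052" --pt "-0.04 0 -0.03 0 0 0 0.052" --pt "-0.03 0 -0.02 0 0 0 0.052" --pt "0 0 0 0 0 0 0.052" --pt "0 0 0 0 0 0 0.052"

```text
clock: 22.95
position: [591.5, -76.9, 125.7]
ee_rot: [-0.001, 0.707, -0.707, 0.001]
contact_force: [-0.1, -0.4, -1.1]
gripper_width: 59.0
```

```bash
python3 to.py 645 -50 6
```

```text
shift [-53.5 119.8 -26.6] turn [ 0.001  0.003 -0.001] pos [591.5 -76.9 125.7] w 59.0 F [-0.1 -0.4 -1.1] t 22.95
```

Request:
play_rows --pt "-0.03 0.005 -0.015 0 0 0 0.052" --pt "-0.02 0.015 -0.01 0 0 0 0.052" --pt "-0.004 0.02 0 0 0 0 0.052" --pt "0 0 0 0 0 0 0.052" --pt "0 0 0 0 0 0 0.052"

```text
clock: 23.45
position: [642.1, -54.5, 84.6]
ee_rot: [-0.0, 0.707, -0.707, -0.002]
contact_force: [-0.6, 0.4, -0.9]
gripper_width: 59.1
```

```bash
python3 to.py 645 -50 6;  python3 - <<'E'
from h import *
g=get_image("top"); G=get_image("scene")
a=cv2.resize(g["color"][110:210,245:365,::-1],(480,400)); b=cv2.resize(G["color"][140:270,290:410,::-1],(369,400))
cv2.imwrite("pics/c6.png",cv2.resize(np.hstack([a,b]),(797,375)))
E
```

```text
shift [-3.1 78.6 -4.4] turn [ 0.001 -0.002  0.003] pos [642.1 -54.5  84.6] w 59.1 F [-0.6  0.4 -0.9] t 23.45
```

View pics/c6.png

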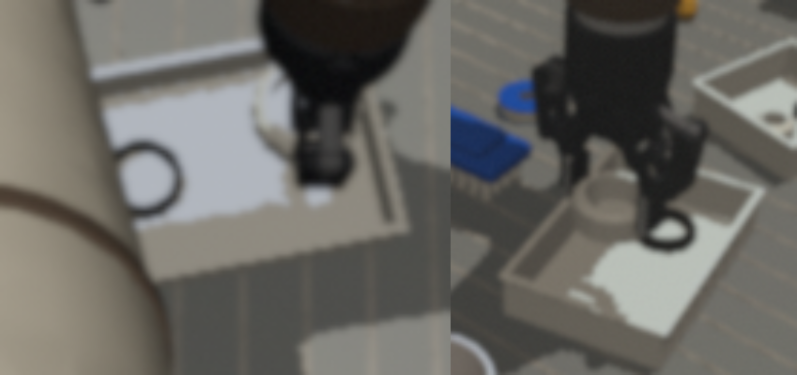

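The washer lies flat in the tub at about (284,157) in the top image. The nut is held level, beside it and clear.

Request:
play_rows --pt "-0.001 0.02 -0.002 0 0 0 0.052" --pt "0 0.02 0 0 0 0 0.052" --pt "0 0.015 0 0 0 0 0.052" --pt "0 0.005 0 0 0 0 0.052" --pt "0 0 0 0 0 0 0.052" --pt "0 0 0 0 0 0 0.052"

```text
clock: 24.15
position: [644.8, -54.2, 32.1]
ee_rot: [0.005, 0.708, -0.706, 0.002]
contact_force: [-0.5, -0.4, -0.7]
gripper_width: 59.6
```

```bash
python3 to.py 645 -50 6
```

```text
shift [ 0.  26.1 -4.1] turn [ 0.002 -0.004 -0.01 ] pos [644.8 -54.2  32.1] w 59.6 F [-0.5 -0.4 -0.7] t 24.15
```

Request:
play_rows --pt "0 0.01 -0.003 0 0 -0.008 0.052" --pt "0 0.008 0 0 0 0 0.052" --pt "0 0.005 0 0 0 0 0.052" --pt "0 0 0 0 0 0 0.052" --pt "0 0 0 0 0 0 0.052"

```text
clock: 24.65
position: [646.3, -50.7, 9.5]
ee_rot: [0.003, 0.708, -0.706, 0.001]
contact_force: [1.1, 0.1, 0.1]
gripper_width: 59.2
```

```bash
python3 to.py 645 -50 6
```

```text
shift [ 1.3  3.5 -0.6] turn [ 0.002 -0.003 -0.005] pos [646.3 -50.7   9.5] w 59.2 F [1.1 0.1 0.1] t 24.65
```

Request:
play_rows --pt "0 0.003 0 0 0 0 0.052" --pt "0 0 0 0 0 0 0.052" --pt "0 0 0 0 0 0 0.069" --pt "0 0 0 0 0 0 0.069" --pt "0 -0.02 0 0 0 0 0.069" --pt "0 -0.04 0 0 0 0 0.069" --pt "0 -0.04 0 0 0 0 0.069" --pt "0.01 -0.01 -0.03 0 0 0 0.069" --pt "0.02 0 -0.045 0 0 0 0.069" --pt "0.02 0 -0.045 0 0 0 0.069"

```text
clock: 25.65
position: [598.5, 67.4, 121.8]
ee_rot: [0.008, 0.708, -0.706, -0.001]
contact_force: [1.1, 0.7, -0.1]
gripper_width: 69.0
```

Request:
play_rows --pt "0.025 0 -0.045 0 0 0 0.069" --pt "0.025 0 -0.045 0 0 0 0.069" --pt "0.025 0 -0.045 0 0 0 0.069" --pt "0.025 0 -0.045 0 0 0 0.069" --pt "0.02 0 -0.03 0 0 0 0.06" --pt "0 0 0 0 0.14 0 0.06" --pt "0 0 0 0 0.14 0 0.06" --pt "0 0 0 0 0.14 0 0.06" --pt "0 0 0 0 0.14 0 0.06" --pt "0 0 0 0 0 0 0.06"

```text
clock: 26.65
position: [479.8, 284.3, 127.0]
ee_rot: [0.209, 0.683, -0.671, -0.197]
contact_force: [0.3, -0.5, 0.9]
gripper_width: 60.2
```

```bash
python3 to.py 422.6 334.6 4 137.4
```

```text
shift [ 76.7 122.4  -8. ] turn [ 0.021  0.161 -0.009] pos [479.8 284.3 127. ] w 60.2 F [ 0.3 -0.5  0.9] t 26.65
```

Request:
play_rows --pt "0.03 0.01 -0.004 0.02 0.08 -0.008 0.06" --pt "0.025 0.02 0 0 0.06 0 0.06" --pt "0.015 0.02 0 0 0 0 0.06" --pt "0 0 0 0 0 0 0.06" --pt "0 0 0 0 0 0 0.06"

```text
clock: 27.15
position: [426.7, 331.7, 77.9]
ee_rot: [0.249, 0.664, -0.661, -0.246]
contact_force: [0.6, 0.4, 0.1]
gripper_width: 60.0
```

```bash
python3 to.py 422.6 334.6 4 137.4;  python3 - <<'E'
from h import *
g=get_image("top"); G=get_image("scene")
a=cv2.resize(g["color"][110:270,100:360,::-1],(650,400)); cv2.imwrite("pics/c7.png",a)
E
```

```text
shift [ 5.2 73.9  1. ] turn [ 0.006  0.029 -0.002] pos [426.7 331.7  77.9] w 60.0 F [0.6 0.4 0.1] t 27.15
```

View pics/c7.png

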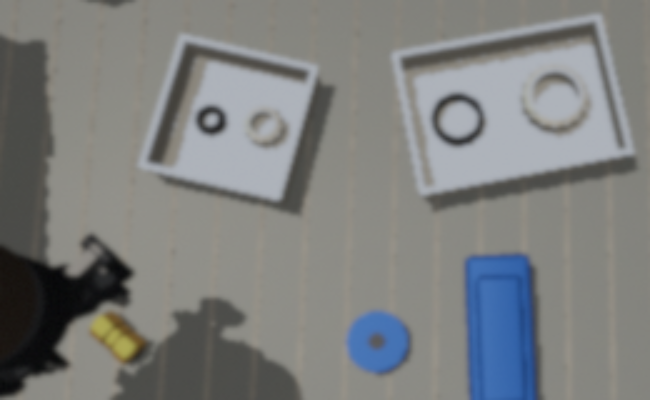

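All four pieces lie flat and side by side: the square tub holds its washer (211,120) and nut (267,127), and the long tub its washer (458,119) and nut (556,99). The coupling (118,337) still lies between the jaw lines, so I'll go down on it.

Request:
play_rows --pt "0.004 0.02 0.001 0 0.025 0 0.06" --pt "0 0.02 0 0 0 0 0.06" --pt "0 0.012 0 0 0 0 0.06" --pt "0 0.005 0 0 0 0 0.06" --pt "0 0 0 0 0 0 0.06" --pt "0 0 0 0 0 0 0.06"

```text
clock: 27.85
position: [429.3, 334.9, 24.8]
ee_rot: [0.26, 0.665, -0.653, -0.254]
contact_force: [0.4, 0.2, -0.8]
gripper_width: 60.2
```

```bash
python3 to.py 422.6 334.6 3 137.4
```

```text
shift [ 4.7 21.7  5.2] turn [ 0.019 -0.    -0.001] pos [429.3 334.9  24.8] w 60.2 F [ 0.4  0.2 -0.8] t 27.85
```

Request:
play_rows --pt "0.004 0.006 0.004 0.017 0 0 0.06" --pt "0.001 0.008 0.001 0 0 0 0.06" --pt "0 0.005 0 0 0 0 0.06" --pt "0 0 0 0 0 0 0.06" --pt "0 0 0 0 0 0 0.06"

```text
clock: 28.35
position: [422.4, 335.7, 5.7]
ee_rot: [0.258, 0.66, -0.658, -0.256]
contact_force: [0.3, 0.8, -0.7]
gripper_width: 60.2
```

```bash
python3 to.py 422.6 334.6 3 137.4
```

```text
shift [-0.9  2.7  0.7] turn [ 0.004  0.001 -0.001] pos [422.4 335.7   5.7] w 60.2 F [ 0.3  0.8 -0.7] t 28.35
```

Request:
play_rows --pt "0 0.002 0 0 0 0 0.05" --pt "0 0 0 0 0 0 0.04" --pt "0 0 0 0 0 0 0.03" --pt "0 0 0 0 0 0 0.02" --pt "0 0 0 0 0 0 0.018" --pt "0 0 0 0 0 0 0.018"

```text
clock: 28.95
position: [422.5, 335.9, 4.2]
ee_rot: [0.258, 0.66, -0.657, -0.256]
contact_force: [-0.7, 0.0, 0.7]
gripper_width: 23.7
```

```bash
python3 to.py 422.6 334.6 3 137.4
```

```text
shift [-0.9  1.2  0.9] turn [ 0.005  0.001 -0.001] pos [422.5 335.9   4.2] w 23.7 F [-0.7  0.   0.7] t 28.95
```

Request:
play_rows --pt "0 -0.02 0 0 0 0 0.018" --pt "0 -0.04 0 0 0 0 0.018" --pt "0 -0.04 0 0 0 0 0.018" --pt "-0.015 -0.03 0.008 0 0 0 0.018" --pt "-0.03 0 0.016 0 0 0 0.018" --pt "-0.04 0 0.021 0 0 0 0.018" --pt "-0.04 0 0.021 0 0 0 0.018" --pt "-0.04 0 0.021 0 0 0 0.018" --pt "-0.04 0 0.021 0 0 0 0.018" --pt "-0.04 0 0.021 0 0 0 0.018"

```text
clock: 29.95
position: [518.1, 71.3, 139.3]
ee_rot: [0.255, 0.662, -0.658, -0.251]
contact_force: [0.7, 0.0, -0.6]
gripper_width: 24.1
```

```bash
python3 to.py 624 -237 120 137.4
```

```text
shift [-284.8   18.9  158.8] turn [ 0.008  0.012 -0.003] pos [518.1  71.3 139.3] w 24.1 F [ 0.7  0.  -0.6] t 29.95
```

Request:
play_rows --pt "-0.04 0 0.022 0 0 0 0.018" --pt "-0.04 0 0.022 0 0 0 0.018" --pt "-0.04 0 0.022 0 0 0 0.018" --pt "-0.04 0 0.022 0 0 0 0.018" --pt "-0.04 0 0.022 0 0 0 0.018" --pt "-0.03 0 0.016 0 0 0 0.018" --pt "-0.015 0 0.008 0 0 0 0.018" --pt "0 0 0 0 0 0 0.018" --pt "0 0 0 0 0 0 0.018"

```text
clock: 30.85
position: [611.6, -209.8, 135.0]
ee_rot: [0.257, 0.661, -0.657, -0.256]
contact_force: [-0.0, 0.2, -1.8]
gripper_width: 24.1
```

```bash
python3 to.py 624 -237 70 137.4
```

```text
shift [-27.5  64.9  12.1] turn [0.007 0.002 0.001] pos [ 611.6 -209.8  135. ] w 24.1 F [-0.   0.2 -1.8] t 30.85
```

Request:
play_rows --pt "-0.015 0.01 0.007 0.005 0 0 0.018" --pt "-0.01 0.015 0.005 0 0 0 0.018" --pt "0 0.02 0 0 0 0 0.018" --pt "0 0.01 0 0 0 0 0.018" --pt "0 0 0 0 0 0 0.018" --pt "0 0 0 0 0 0 0.018"

```text
clock: 31.45
position: [622.0, -234.3, 74.5]
ee_rot: [0.254, 0.66, -0.659, -0.256]
contact_force: [0.7, 0.4, -0.3]
gripper_width: 23.8
```

```bash
python3 to.py 624 -237 9 137.4;  python3 - <<'E'
from h import *
g=get_image("top"); G=get_image("scene")
a=cv2.resize(g["color"][115:200,360:450,::-1],(424,400)); b=cv2.resize(G["color"][215:315,230:335,::-1],(376,400))
cv2.imwrite("pics/c8.png",np.hstack([a,b]))
E
```

```text
shift [-3.5 65.5  0.7] turn [-0.     0.007  0.004] pos [ 622.  -234.3   74.5] w 23.8 F [ 0.7  0.4 -0.3] t 31.45
```

View pics/c8.png

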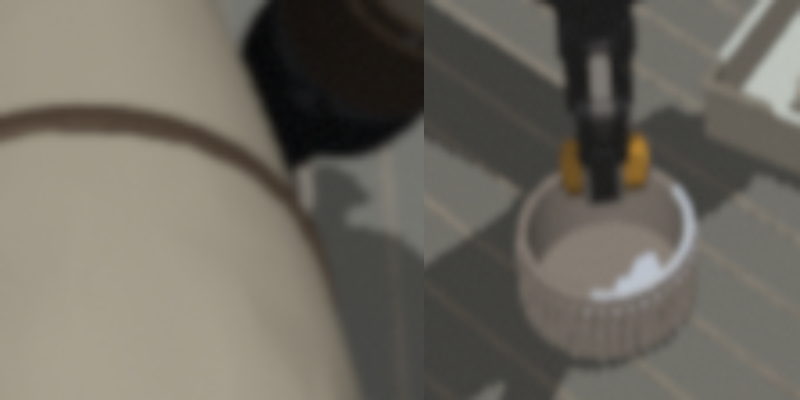

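The coupling is held level just above the ramekin. I'll check the rim centre (about (281,273) in the scene view) against the target.

Run:
```python
from h import *
G=get_image("scene"); print(ray(G,(281,273),46))
```

```text
[ 631.51604359 -239.0202291 ]
```

Request:
play_rows --pt "-0.003 0.008 0 0 0.005 0.003 0.018" --pt "0 0.008 0 0 0 0 0.018" --pt "0 0 0 0 0 0 0.018" --pt "0 0 0 0 0 0 0.018"

```text
clock: 32.0
position: [626.0, -236.5, 60.3]
ee_rot: [0.258, 0.659, -0.659, -0.254]
contact_force: [-0.1, -0.1, -0.3]
gripper_width: 24.1
```

```bash
python3 to.py 624 -237 9 137.4
```

```text
shift [ 1.3 51.3  1.9] turn [ 0.003  0.002 -0.004] pos [ 626.  -236.5   60.3] w 24.1 F [-0.1 -0.1 -0.3] t 32.0
```

Request:
play_rows --pt "0.001 0.01 0.001 0 0 0 0.018" --pt "0.001 0.01 0.001 0 0 0 0.018" --pt "0 0.01 0 0 0 0 0.018" --pt "0 0.003 0 0 0 0 0.018" --pt "0 0 0 0 0 0 0.018" --pt "0 0 0 0 0 0 0.018"

```text
clock: 32.6
position: [622.4, -236.6, 23.4]
ee_rot: [0.258, 0.659, -0.659, -0.255]
contact_force: [0.2, -0.4, -0.3]
gripper_width: 24.5
```

```bash
python3 to.py 626 -237 9 137.4
```

```text
shift [-2.9 14.4 -2.1] turn [ 0.002  0.001 -0.003] pos [ 622.4 -236.6   23.4] w 24.5 F [ 0.2 -0.4 -0.3] t 32.6
```

Request:
play_rows --pt "-0.002 0.004 -0.002 0 0 0 0.018" --pt "0 0.005 0 0 0 0 0.018" --pt "0 0.003 0 0 0 0 0.018" --pt "0 0 0 0 0 0 0.018" --pt "0 0 0 0 0 0 0.018"

```text
clock: 33.1
position: [626.5, -236.6, 11.2]
ee_rot: [0.258, 0.659, -0.659, -0.254]
contact_force: [0.3, 0.0, 0.3]
gripper_width: 24.3
```

```bash
python3 to.py 626 -237 9 137.4
```

```text
shift [0.1 2.2 0.6] turn [ 0.003  0.002 -0.005] pos [ 626.5 -236.6   11.2] w 24.3 F [0.3 0.  0.3] t 33.1
```

Request:
play_rows --pt "0 0.0015 0 0 0 0 0.018" --pt "0 0.001 0 0 0 0 0.018" --pt "0 0 0 0 0 0 0.018" --pt "0 0 0 0 0 0 0.018"

```text
clock: 33.5
position: [626.8, -236.6, 9.3]
ee_rot: [0.259, 0.659, -0.659, -0.254]
contact_force: [0.3, -0.2, -0.1]
gripper_width: 24.2
```

```bash
python3 to.py 626 -237 9 137.4
```

```text
shift [0.3 0.3 0.8] turn [ 0.004  0.002 -0.006] pos [ 626.8 -236.6    9.3] w 24.2 F [ 0.3 -0.2 -0.1] t 33.5
```

Request:
play_rows --pt "0 0.001 0 0 0 0 0.018" --pt "0 0 0 0 0 0 0.03" --pt "0 0 0 0 0 0 0.036" --pt "0 0 0 0 0 0 0.036" --pt "0 -0.02 0 0 0 0 0.036" --pt "0 -0.03 0 0 0 0 0.036" --pt "0 -0.04 0 0 0 0 0.036" --pt "0 -0.04 0 0 0 0 0.036" --pt "0 -0.02 0 0 0 0 0.036"

```text
clock: 34.4
position: [623.5, -236.3, 158.4]
ee_rot: [-0.255, -0.659, 0.659, 0.258]
contact_force: [0.0, -0.2, -0.3]
gripper_width: 36.2
```

Request:
play_rows --pt "0.01 0 0.03 0 0 0 0.036" --pt "0.01 0 0.045 0 0 0 0.036" --pt "0.01 0 0.045 0 0 0 0.036" --pt "0 0 0.045 0 0 0 0.036" --pt "0 0 0.045 0 0 0 0.036" --pt "0 0 0.03 0 0 0 0.036" --pt "0 0 0 0 0 0 0.036" --pt "0 0 0 0 0 0 0.036" --pt "0 0 0 0 0 0 0.036"

```text
clock: 35.3
position: [436.9, -397.9, 163.9]
ee_rot: [0.259, 0.66, -0.659, -0.251]
contact_force: [-0.2, 0.3, -0.0]
gripper_width: 36.1
```

```bash
python3 to.py 626 -237 9 137.4
python3 - <<'E'
from h import *
g=get_image("top"); G=get_image("scene")
for n,c,r,k,z in[("reel",(251,247),20,"blue",15),("brush",(301,246),42,"blue",47),("long",(305,153),56,"white",40),("square",(193,158),42,"white",40),("ramekin",(404,157),30,"white",46),("coupling",(404,157),25,"brass",23)]:
    try: print(n,np.round(cv2.minAreaRect(world(g,c,r,k,z))[0],1))
    except Exception as e: print(n,e)
a=cv2.resize(g["color"][110:210,150:450,::-1],(800,267)); b=cv2.resize(G["color"][110:310,220:470,::-1],(400,320))
c=np.zeros((587,800,3),np.uint8); c[:267]=a; c[267:,:400]=b; c[267:,400:]=cv2.resize(G["color"][235:315,235:335,::-1],(400,320)); cv2.imwrite("pics/c9.png",c)
E
```

```text
shift [ -29.9  156.2 -245.6] turn [ 0.004  0.005 -0.01 ] pos [ 436.9 -397.9  163.9] w 36.1 F [-0.2  0.3 -0. ] t 35.3
reel [418.5 109.6]
brush [417.6   1.5]
long [632.6  -7.8]
square [617.2 244.8]
ramekin [ 624.  -237.3]
coupling [ 624.2 -235.2]
```

View pics/c9.png

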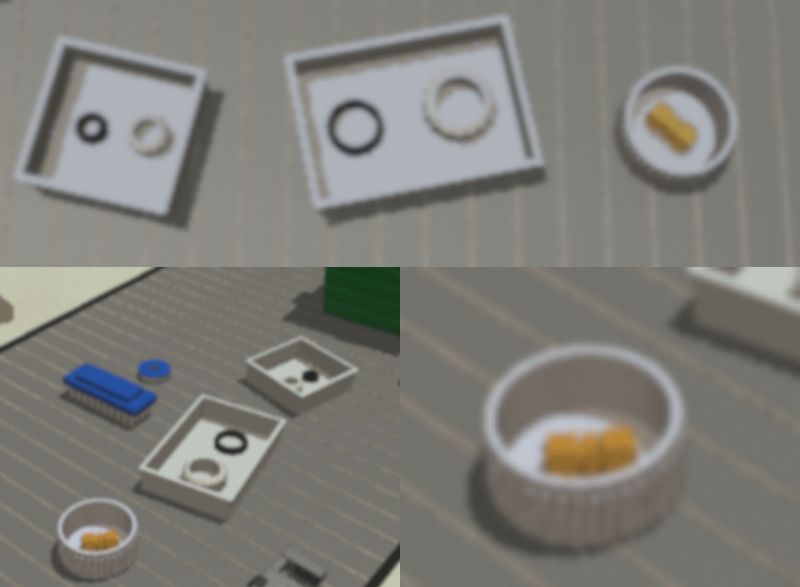

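All five pieces lie flat in their containers, with the coupling in the middle of the ramekin and nothing else shifted. The arm is clear and still, so I'll hand in.

```bash
python3 -c "
from bench import *
print(job_done())"
```

```text
the job is handed in; nothing more can be done
None
```

All five pieces are put away and the job is handed in at about 35 s of the 112 s allowed; the hand-in reports no verdict. The big nut and big washer are in the long tub, the small nut and small washer in the square tub, and the brass coupling in the ramekin. I lowered the coupling slowly to about floor height before releasing it.

- **Placement:** the last top and scene pictures show every piece lying flat on its container's floor. The nuts and washers are side by side, and the coupling is about 2 mm from the ramekin's centre.
- **Nothing shifted:** the three containers, the brush and the reel measured within 1 mm of where they started. The arm ended clear of everything, with almost no force reading.
- **Disagreements:**
  - **Scene view:** it placed things about 5–17 mm (mostly about 10) off the top view, mostly because it sees their sides. I used the top view.
  - **Gripper widths:** they read about 2–4 mm below the pieces' nominal sizes, and I took that as an offset or squeeze.
  - **Coupling contact:** no contact force showed when the coupling reached the computed floor height, so it was let go at most a millimetre or two up.

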